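# Index the vial carousel to the reader and start it

### The job

Turn the vial carousel by pushing gently on one of its arms with a fingertip (do not grip it) until the one tall vial stands squarely in front of the reader's window, on its centre line. Only when it stands there at rest, press the reader's button fully down and let it go. Do not touch the vials, leave them standing in their cups, and leave the tip rack, bottle and pipette where they are.

Things in the scene. Friction and masses are not known exactly. Their poses are not given: they have to be found in the camera images.
- carousel: Aluminium wheel turning either way, without stops, about a vertical axis; light friction holds it where it is left. Origin on the axis at the wheel's underside, 30 mm above the table; z up. Web disc radius 74 mm, 6 mm thick; hub radius 22 mm, top 76 mm above the table. Five arms at 72 degrees to each other, one along its own +x. More than 18 N from the fingers counts as gripped or shoved.
- spoke_end (a point): Middle of the outer end of the carousel arm that lies along the carousel's +x. All five arms are straight bars, 10 mm wide, 26 mm tall (36 to 62 mm above the table), reaching 130 mm from the axis; the last 56 mm stand free beyond the web. About 0.8 N here turns the carousel.
- empty_cup (a point): Centre of the rim of the empty one of five black cups that stand on the web midway between the arms: 31 mm outer diameter, centres 56 mm from the axis, rims 62 mm above the table. The other four hold one vial each.
- foot: Fixed round grey foot under the carousel, radius 62 mm, 28 mm tall. Origin: on the carousel's axis, at the table.
- tall_vial: The only tall vial: clear, 22 mm diameter, 52 mm tall, with a wide white cap (29 mm), standing loosely in one of the cups (which one varies) and carried round by the carousel; its top is 89 mm above the table. Origin: centre of its underside.
- short_vial0: Short vial with a narrow white cap (18 mm), 22 mm diameter, 36 mm tall (top 73 mm above the table), standing loosely in another cup. Origin: centre of its underside.
- short_vial1: Short vial with a narrow white cap (18 mm), 22 mm diameter, 36 mm tall (top 73 mm above the table), standing loosely in another cup. Origin: centre of its underside.
- short_vial2: Short vial with a narrow white cap (18 mm), 22 mm diameter, 36 mm tall (top 73 mm above the table), standing loosely in another cup. Origin: centre of its underside.
- reader: White reader, a fixed box 70 mm deep, 100 mm wide, 90 mm tall beside the carousel. Its origin lies at the table on the carousel's axis; the box spans x = 145 to 215 mm. A short dark line on its top marks the centre line. A low bar, 10 mm tall, joins it to the foot.
- reader_window (a point): Centre of the dark upright window slot (16 mm wide, 40 mm tall) in the reader's front face, 59 mm above the table, 145 mm from the carousel's axis. Its x axis points level from the carousel's axis into the reader, z up: a vial squarely in front stands on the carousel's side next to the window, at y = 0, x = -89 mm.
- start_top (a point): Centre of the top face of the reader's round grey push button (26 mm diameter) on top of the reader, on the window's centre line, 43 mm behind the window. Pressed straight down, spring-loaded, 6 mm travel, 4 N when fully down; it comes back up when let go.
- start (a joint): Travel of the push button: 0 up, 0.006 m fully down.
- tip_rack: Bystander: loose black tip rack with yellow perforated top, 85 x 122 mm, 46 mm tall. Origin: centre of its underside.
- bottle: Bystander: loose bottle, 54 mm diameter, 95 mm tall. Origin: centre of its underside.
- pipette: Bystander: loose grey hand pipette lying on the bench, about 250 mm long, 34 mm wide, 24 mm high. Origin on the table side, near its middle; x along it towards its tip.
Mind the look-alikes: they are no part of the job. Of the things that look like the reader, the smaller one is meant. Leave any orange look-alike of the tall_vial alone.

How it is judged:
By the outcome, as a careful person would: the job done as asked, in the order asked, and still so for the second after the job is handed in, with the robot touching nothing.
It also fails if it takes over 72 s, if anything falls off the work surface, if the arm or the gripper's body presses on something with over 40 N, if the wrist force passes 120 N, or if a joint passes its speed limit or range.

### The arm

A 6-joint arm with a two-finger parallel gripper is mounted at the origin on the work surface. World frame = base frame: x ahead of the robot, y to its left, z up, the work surface at z = 0. Lengths are in m, angles in rad, forces in N, time in s.
With the tool pointing down it reaches from about 0.4 to 0.925 m from the base axis. Payload 12.5 kg.
Tool frame: the origin (TCP) lies on the front face of the gripper's body, between the roots of the fingers; the fingertips stand 78 mm ahead of it and the grasp point (between the pads) lies 59 mm ahead of it; z points along the fingers, y is the line along which they close (so a half turn about z gives the same grasp; the last joint's range is limited). The gripper opens to 95 mm and grips with 3 to 60 N. Pads are 20 mm wide; open, the fingers measure 119 mm over their backs; the gripper's body (75 mm by 180 mm) begins 59 mm behind the grasp point.
Start: joints at [-1.402, 0.491, 1.559, -0, 1.092, -0.106], TCP at [0.17, -0.602, 0.292] pointing down, gripper open.
Joint ranges: [-3.1, 3.1], [-0.84, 2.19], [0.05, 2.79], [-1.13, 4.28], [0.06, 2.93], [-2.69, 2.69]. Speed limits (rad/s): [2.22, 2.22, 2.79, 3.14, 3.14, 3.14].

### API

Orientations are given as a 3x3 rotation matrix whose columns are the frame's x, y, z axes.
In Python, from station import get_obs, imaging, ticket gives the robot as it stands.
- The arm moves only by the tool step_arm, never from a script. Its argument "steps" is a list that holds one entry, the list of rows, each a list of 4 numbers: the shift along the world's x, y, z in m, then the turn about the world's z in degrees. In form: [[[x, y, z, yaw], ...]]. A call has exactly 5 rows; each row shifts and turns the commanded pose from where the row before left it; what a row does not reach is not made up. A row lasts 1/12 s, in which the tool goes at most 41.7 mm and 7.16 degrees, less where a joint would pass 70% of its speed; a pose out of reach is approached as far as the arm can. A call with a gripper value outside its range is refused whole. "hand" is the finger opening in m, from 0 to 0.0951, set as the call begins (left out, the last holds). The fingers move at their own pace and stop on an object; the grip force is fixed at half the most. Time passes only in rows, so rows that do not move let the fingers close, or fill a call up. It gives the time, the measured TCP pose, the force, the opening and the grip force at its end, in the units of the state.
- get_obs(): the state, without advancing time (a new reading comes with each control period).
- imaging.capture(name): name is "scene" or "top" or "wrist"; returns (picture, depth): 400x640x3 uint8, blue, green, red; 400x640 float32, m along the optical axis (not along the pixel's ray), 0 where there is no reading.
- imaging.camera_info(name): a dict with "fx", "fy", "cx", "cy" (pixels), "view" (4x4, takes a point from world to camera coordinates). Camera axes: x right, y up, looking along -z (the intrinsics and any distortion apply to the point x, -y, -z); pixel columns grow to the right and rows downward; lengths in m; the calibration is good to about 2 mm. A picture is of the moment at which its call begins: read the wrist's pose just before it. camera_info takes no time and is no camera call; for the wrist camera it gives the pose at the moment of the call.
- ticket.sign_off(): hands the job in; it is judged then, once.
Trained networks look in the newest picture that a camera, given by its name, has taken for a name from the list of things; names that differ only in an ending like _2 or _b are one class to them, and where a whole thing is asked for, a point or a joint stands for the part that bears it (a point fixed in the world has none). Each returns a list of dicts, best first, with "conf" (0 to 1); they miss things now and then, are a little off and sometimes report something else, mostly with a low value. They report only what shows in the picture. A call takes as long as a camera call. They do not tell look-alikes from the thing itself.
- imaging.recognise(name, camera): "xy" ([column, row] in pixels, amid what is visible of it).
- imaging.place_of(name, camera): "xy" ([column, row] in pixels: a listed point, or the origin of a listed thing).
The state is a dict: "time": time; "q": joint angles; "joint_vel": joint speeds; "tau": joint torques, N m; "tool_pos": TCP position; "eef_rot": TCP orientation; "force": force on the tool from outside, world axes, zero at the start; "wrist_torque": the same for the moment, N m; "gripper_width": finger opening in m; "grip_force": force on a finger pad.
Only numpy, scipy, OpenCV 4.12 (cv2) and the standard library are available. Lean on these libraries where they do the work, as an engineer would, in place of code of your own. Each camera call takes 0.05 s, during which the arm holds its last target. There are 200 camera calls.

## Working session

There is one attempt and no reset: what is moved stays moved. The work goes in short steps, Python scripts to look and compute and a tool call to move; the robot and the scene stay as the last step left them, time stands still between calls to the robot, and variables do not carry over. Pictures are saved under pics/ and viewed, at most 10 in all, crops included, and the job is handed in when it is done.

Besides the shell and the picture viewer there is one more tool, called after "Emit:" in YAML: its name, and indented under it one key for each argument. step_arm: Moves the arm, as the interface text tells. Its arguments: {"type":"object","properties":{"steps":{"type":"array"},"hand":{"type":"number"}},"required":["steps"]}

```bash
mkdir -p pics
cat > h.py <<'E'
from station import get_obs, imaging, ticket
import numpy as np, cv2
def cap(n):
    i=imaging.camera_info(n); p,d=imaging.capture(n); return i,p,d
def ray(i,xy):
    V=np.array(i["view"]);R=V[:3,:3];t=V[:3,3]
    c=np.array([(xy[0]-i["cx"])/i["fx"],-(xy[1]-i["cy"])/i["fy"],-1.])
    return -R.T@t, R.T@c
def atz(i,xy,z):
    o,r=ray(i,xy); return o+r*(z-o[2])/r[2]
def atd(i,xy,d):
    o,r=ray(i,xy); return o+r*d
def proj(i,p):
    V=np.array(i["view"]); c=V[:3,:3]@np.array(p)+V[:3,3]
    return np.array([i["cx"]+i["fx"]*c[0]/-c[2], i["cy"]+i["fy"]*-c[1]/-c[2]])
E
python3 - <<'E'
from h import *
for n in ("top","scene"):
    i,p,d=cap(n); cv2.imwrite(f"pics/{n}0.png",p); print({k:np.round(v,3).tolist() for k,v in i.items()} if n=="top" else i.keys())
    for t in ("carousel","foot","tall_vial","empty_cup","spoke_end","reader","reader_window","start_top"):
        print(n,t,[(np.round(r["xy"]).tolist(),round(r["conf"],2)) for r in imaging.place_of(t,n)[:4]])
E
```

```text
{'fx': 370.338, 'fy': 370.338, 'cx': 312.201, 'cy': 193.657, 'view': [[0.018, -0.999, -0.029, 0.027], [0.989, 0.014, 0.15, -0.511], [-0.149, -0.032, 0.988, -0.789], [0.0, 0.0, 0.0, 1.0]]}
top carousel [([318.0, 208.0], 0.81), ([318.0, 208.0], 0.61)]
top foot [([317.0, 206.0], 0.78)]
top tall_vial [([297.0, 215.0], 0.58), ([244.0, 221.0], 0.52)]
top empty_cup [([340.0, 211.0], 0.68)]
top spoke_end [([312.0, 150.0], 0.72), ([321.0, 235.0], 0.5)]
top reader [([317.0, 152.0], 0.26)]
top reader_window [([294.0, 147.0], 0.92), ([187.0, 111.0], 0.82), ([319.0, 209.0], 0.2)]
top start_top [([170.0, 72.0], 0.72), ([284.0, 123.0], 0.51)]
dict_keys(['fx', 'fy', 'cx', 'cy', 'view'])
scene carousel [([319.0, 246.0], 0.7)]
scene foot [([335.0, 229.0], 0.61)]
scene tall_vial [([405.0, 251.0], 0.78), ([362.0, 221.0], 0.48)]
scene empty_cup [([319.0, 194.0], 0.97), ([334.0, 216.0], 0.66)]
scene spoke_end [([304.0, 244.0], 0.7)]
scene reader [([360.0, 217.0], 0.66), ([331.0, 229.0], 0.34)]
scene reader_window [([405.0, 317.0], 0.9), ([320.0, 245.0], 0.6)]
scene start_top [([315.0, 241.0], 0.57), ([394.0, 317.0], 0.57)]
```

Run:
```python
import cv2,numpy as np
a=cv2.imread("pics/top0.png")
cv2.imwrite("pics/top0c.png",cv2.resize(a[40:290,140:440],None,fx=2.4,fy=2.4,interpolation=cv2.INTER_CUBIC))
```

```text
(no output)
```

View pics/top0.png

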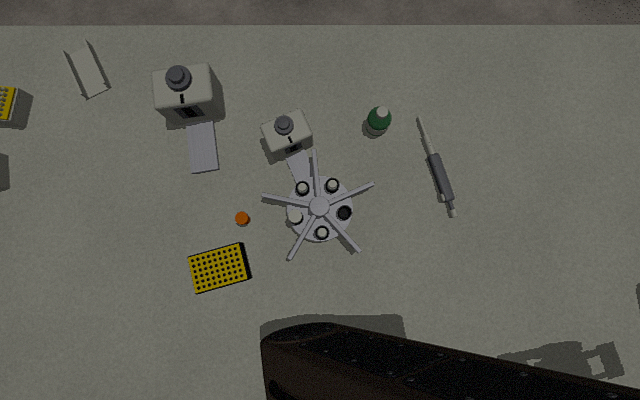

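View pics/top0c.png

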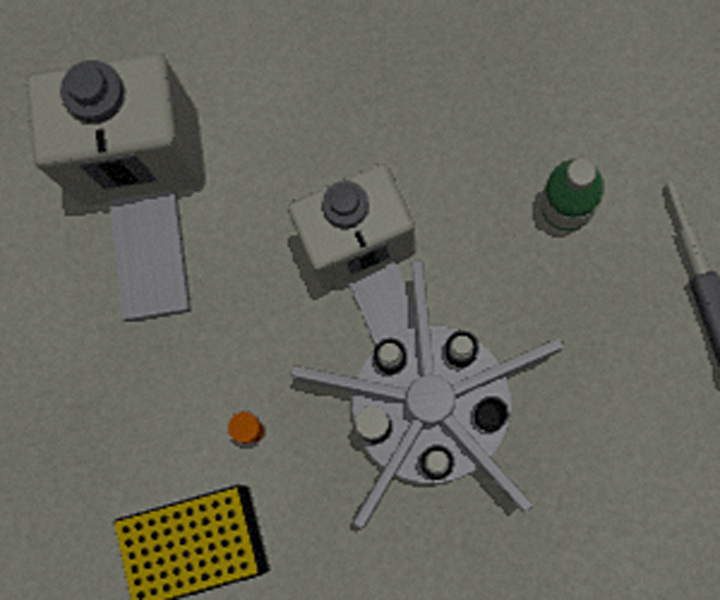

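View pics/scene0.png

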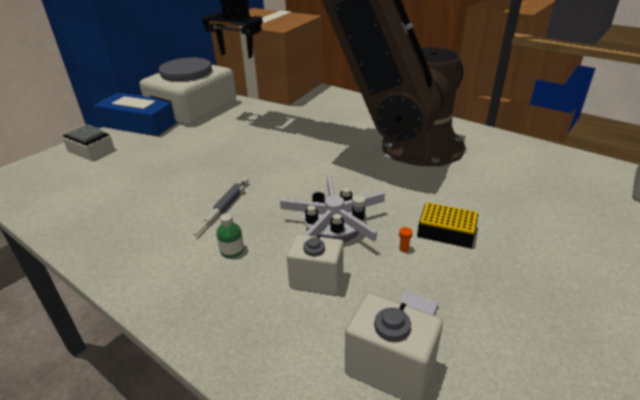

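The top view shows these possible mix-ups:
- **Readers:** the small one at (288,130) is meant. The big one at (185,90) is a look-alike.
- **Tall vials:** the wide white cap on the wheel at about (296,216) is meant. The orange one at (242,218) is a look-alike.
- **Short vials:** caps at (302,188), (332,185) and (322,232). The empty cup is at (344,212) and the hub at (319,206).

The close crop confirms the choice.

Run:
```python
from h import *
i=imaging.camera_info("top")
P=lambda u,v,z: atz(i,(140+u/2.4-.3,40+v/2.4-.3),z)[:2]
hub=P(431,399,.076); print("hub",hub.round(4))
for n,u,v,z in [("a",418,265,.062),("b",560,345,.062),("c",526,508,.062),("d",358,525,.062),("e",295,374,.062),("tall",374,424,.089),("s",390,353,.073),("s",461,345,.073),("s",436,462,.073),("cup",490,414,.062),("line",361,239,.09),("button",346,197,.105),("rackc",245,490,.046),("bottle",580,170,.095)]:
    p=P(u,v,z);r=p-hub;print(n,p.round(4),"r",np.hypot(*r).round(4),"az",np.degrees(np.arctan2(r[1],r[0])).round(1))
o=get_obs();print(o["tool_pos"],np.round(o["eef_rot"],3).tolist(),o["time"],o["force"])
w=imaging.camera_info("wrist");print(np.round(w["view"],3).tolist(),w["fx"])
```

```text
hub [0.4784 0.0181]
a [0.6042 0.0322] r 0.1265 az 6.4
b [ 0.5309 -0.0976] r 0.1271 az -65.6
c [ 0.3846 -0.0669] r 0.1266 az -137.8
d [0.3671 0.0811] r 0.1279 az 150.5
e [0.5011 0.1421] r 0.1261 az 79.6
tall [0.4543 0.0671] r 0.0546 az 116.2
s [0.5197 0.0555] r 0.0557 az 42.2
s [ 0.5278 -0.008 ] r 0.0558 az -27.8
s [0.4231 0.0129] r 0.0555 az -174.6
cup [ 0.4673 -0.0348] r 0.0541 az -101.9
line [0.6199 0.0828] r 0.1556 az 24.6
button [0.6537 0.0957] r 0.1916 az 23.9
rackc [0.3961 0.1864] r 0.1873 az 116.1
bottle [ 0.684 -0.112] r 0.2433 az -32.3
[ 0.16962404 -0.6015462   0.2922483 ] [[0.962, 0.271, 0.0], [0.271, -0.962, -0.0], [0.0, 0.0, -1.0]] 0.9 [0.77249161 0.21081625 0.23835154]
[[0.271, -0.963, -0.0, -0.625], [0.924, 0.26, -0.281, 0.031], [0.271, 0.076, 0.96, -0.393], [0.0, 0.0, 0.0, 1.0]] 322.39366555359663
```

Emit:
step_arm:
  steps:
    - [[0.02,0.032,0,4],[0.02,0.032,0,4],[0.02,0.032,0,4],[0.02,0.032,0,4],[0.02,0.032,0,4]]
  hand: 0

```text
time: 1.32
tool_pos: [0.2701, -0.44, 0.2923]
eef_rot: [[0.81, 0.587, 0.0], [0.587, -0.81, -0.0], [0.0, 0.0, -1.0]]
force: [0.6, -0.6, -0.4]
gripper_width: 0.0671
grip_force: 0.0
```

Emit:
step_arm:
  steps:
    - [[0.02,0.032,0,4],[0.02,0.032,0,4],[0.02,0.032,0,4],[0.02,0.032,0,4],[0.02,0.032,0,4]]

```text
time: 1.73
tool_pos: [0.3702, -0.2799, 0.2925]
eef_rot: [[0.56, 0.828, 0.001], [0.828, -0.56, -0.001], [-0.0, 0.001, -1.0]]
force: [0.6, -0.9, -0.0]
gripper_width: 0.034
grip_force: 0.0
```

Emit:
step_arm:
  steps:
    - [[0.02,0.032,0,4],[0.02,0.032,0,4],[0.02,0.032,0,4],[0.02,0.032,0,4],[0.02,0.032,0,4]]

```text
time: 2.15
tool_pos: [0.4703, -0.1198, 0.2925]
eef_rot: [[0.243, 0.97, 0.001], [0.97, -0.243, -0.0], [-0.0, 0.001, -1.0]]
force: [-0.0, -0.4, -0.3]
gripper_width: 0.0025
grip_force: 0.0
```

Emit:
step_arm:
  steps:
    - [[0,0,0,4],[0,0,0,4],[0,0,0,4],[0,0,0,4],[0,0,0,4]]

```text
time: 2.57
tool_pos: [0.4697, -0.1214, 0.2923]
eef_rot: [[-0.104, 0.995, 0.0], [0.995, 0.104, -0.0], [-0.0, 0.0, -1.0]]
force: [1.1, -0.2, 0.2]
gripper_width: 0.0003
grip_force: 0.0
```

Run:
```python
from h import *
i,p,d=cap("wrist"); cv2.imwrite("pics/w1.png",p)
for q in ((.4784,.0181,.076),(.6537,.0957,.105),(.62,.083,.09)): print(proj(i,q).round(1))
print(ray(i,(320,200)))
it,pt,dt=cap("top")
for u,v in ((284,122),(283,124),(296,118),(319,206),(296,216)): print(u,v,atd(it,(u,v),dt[v,u]).round(4))
```

```text
[345.2  32.7]
[598.9 -64.2]
[535.9 -41. ]
(array([ 0.46225751, -0.04199143,  0.38544159]), array([ 0.03117192, -0.28913835, -0.95682873]))
284 122 [0.6501 0.0944 0.1136]
283 124 [0.6468 0.0967 0.1107]
296 118 [0.6692 0.0716 0.086 ]
319 206 [0.4785 0.0187 0.0739]
296 216 [0.4553 0.0663 0.0872]
```

View pics/w1.png

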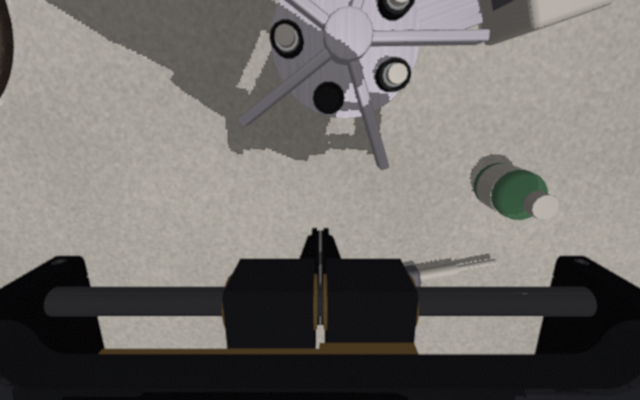

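The wrist view shows the hub at (348,33), within 3 px of the 345 my estimate predicted. The bottle at (520,195) is well away. The button top is at about z 0.114, so I'll keep the gripper body above 0.125.

Emit:
step_arm:
  steps:
    - [[0.021,0.035,0,0],[0.021,0.035,0,0],[0.021,0.035,0,0],[0.021,0.035,0,0],[0.021,0.035,0,0]]

```text
time: 3.08
tool_pos: [0.5753, 0.0553, 0.2924]
eef_rot: [[-0.097, 0.995, 0.0], [0.995, 0.097, -0.0], [-0.0, 0.0, -1.0]]
force: [1.2, 0.1, -0.1]
gripper_width: 0.0002
grip_force: 0.0
```

Emit:
step_arm:
  steps:
    - [[0,0,-0.02,0],[0,0,-0.02,0],[0,0,-0.02,0],[0,0,-0.01,0],[0,0,0,0]]

```text
time: 3.5
tool_pos: [0.574, 0.0534, 0.2203]
eef_rot: [[-0.098, 0.995, -0.003], [0.995, 0.098, 0.0], [0.0, -0.003, -1.0]]
force: [-0.3, -0.7, -0.5]
gripper_width: 0.0003
grip_force: 0.0
```

Run:
```python
from h import *
o=get_obs();print(o["tool_pos"],o["q"])
i,p,d=cap("wrist"); cv2.imwrite("pics/w2.png",p)
t=o["tool_pos"]
for q in ((.4784,.0181,.076),(t[0],t[1],t[2]-.078),(.6042,.0322,.062)): print(proj(i,q).round(1))
```

```text
[0.57401756 0.05339447 0.22034725] [-2.18134052e-02  5.05917370e-01  1.75668389e+00  1.36521732e-05
  8.82427499e-01 -1.20330022e-01]
[195.9 239.9]
[318.7 245.9]
[352.7 231.3]
```

View pics/w2.png

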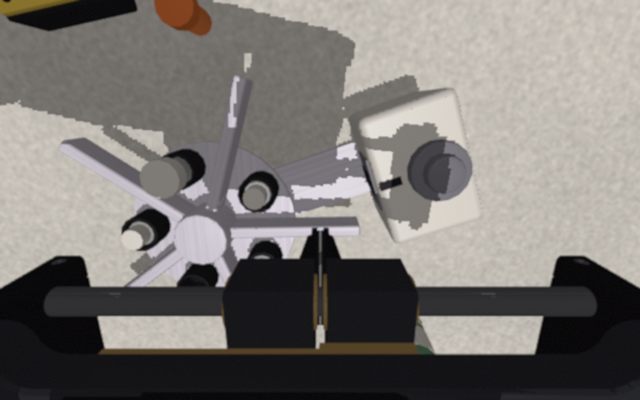

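The wrist view shows arm a's end at (358,226), the fingertips at (320,232) on its far side, the tall vial's wide cap at (165,178) and the button at (440,168). There is room to lower the fingertip.

Emit:
step_arm:
  steps:
    - [[0,0,-0.02,0],[0,0,-0.02,0],[0,0,-0.02,0],[0,0,-0.02,0],[0,0,-0.01,0]]

```text
time: 3.97
tool_pos: [0.5747, 0.0532, 0.1317]
eef_rot: [[-0.099, 0.995, -0.0], [0.995, 0.099, 0.0], [0.0, -0.0, -1.0]]
force: [-0.7, 0.9, 0.4]
gripper_width: 0.0004
grip_force: 0.0
```

Emit:
step_arm:
  steps:
    - [[0,-0.003,0,0],[0,-0.003,0,0],[0,-0.002,0,0],[0,-0.002,0,0],[0,-0.002,0,0]]

```text
time: 4.38
tool_pos: [0.5751, 0.0412, 0.1334]
eef_rot: [[-0.1, 0.995, 0.002], [0.995, 0.1, -0.0], [-0.0, 0.002, -1.0]]
force: [1.0, 1.2, 1.0]
gripper_width: 0.0005
grip_force: 0.5
```

Run:
```python
import numpy as np
h=np.array([.4784,.0181]);a0=np.radians(6.7)
def pos(a): # tool centre for arm azimuth a
    return h+.1*np.array([np.cos(a),np.sin(a)])+.015*np.array([-np.sin(a),np.cos(a)])
for k in range(0,32,3):
    a=a0-np.radians(k*3);b=a-np.radians(9)
    print(k,np.degrees(a).round(1),pos(a).round(4),"delta to next/3",((pos(b)-pos(a))/3).round(4))
```

```text
0 6.7 [0.576  0.0447] delta to next/3 [ 0.001  -0.0052]
3 -2.3 [0.5789 0.0291] delta to next/3 [ 0.0002 -0.0053]
6 -11.3 [0.5794 0.0132] delta to next/3 [-0.0007 -0.0052]
9 -20.3 [ 0.5774 -0.0025] delta to next/3 [-0.0015 -0.0051]
12 -29.3 [ 0.5729 -0.0178] delta to next/3 [-0.0023 -0.0048]
15 -38.3 [ 0.5662 -0.0321] delta to next/3 [-0.003  -0.0044]
18 -47.3 [ 0.5572 -0.0452] delta to next/3 [-0.0036 -0.0039]
21 -56.3 [ 0.5464 -0.0568] delta to next/3 [-0.0042 -0.0032]
24 -65.3 [ 0.5338 -0.0665] delta to next/3 [-0.0046 -0.0025]
27 -74.3 [ 0.5199 -0.0741] delta to next/3 [-0.005  -0.0018]
30 -83.3 [ 0.505  -0.0795] delta to next/3 [-0.0052 -0.001 ]
```

Emit:
step_arm:
  steps:
    - [[0.001,-0.003,0,-2],[0.001,-0.005,0,-3],[0.001,-0.005,0,-3],[0.0005,-0.005,0,-3],[0,-0.005,0,-3]]

```text
time: 4.8
tool_pos: [0.5783, 0.0182, 0.1329]
eef_rot: [[0.146, 0.989, 0.001], [0.989, -0.146, -0.0], [0.0, 0.001, -1.0]]
force: [0.1, 1.5, -0.6]
gripper_width: 0.0005
grip_force: 0.5
```

Emit:
step_arm:
  steps:
    - [[-0.0005,-0.005,0,-3],[-0.001,-0.005,0,-3],[-0.001,-0.005,0,-3],[-0.0015,-0.005,0,-3],[-0.0015,-0.005,0,-3]]

```text
time: 5.22
tool_pos: [0.573, -0.0069, 0.133]
eef_rot: [[0.397, 0.918, 0.002], [0.918, -0.397, -0.0], [0.0, 0.002, -1.0]]
force: [0.6, 0.3, 0.1]
gripper_width: 0.0004
grip_force: 0.6
```

Run:
```python
from h import *
i,p,d=cap("top")
h=np.array([.4784,.0181])
# empirical wheel angle: mean brightness along arm lines at z=.062, r .085-.125
g=cv2.cvtColor(p,cv2.COLOR_BGR2GRAY).astype(np.float32)
def sc(a):
    s=0
    for k in range(1,5):
        for r in np.linspace(.08,.125,12):
            t=np.radians(a+72*k);u=proj(i,(h[0]+r*np.cos(t),h[1]+r*np.sin(t),.063));s+=cv2.getRectSubPix(g,(1,1),tuple(map(float,u)))[0,0]
    return s/48
A=np.arange(0,72,1.);S=[sc(a) for a in A];o=np.argsort(S)[::-1][:6];print([(A[j],round(S[j])) for j in o])
for t in ("tall_vial",): print([(r["xy"],r["conf"]) for r in imaging.place_of(t,"top")+imaging.recognise(t,"top")])
cv2.imwrite("pics/t2.png",cv2.resize(p[80:280,180:440],None,fx=3,fy=3,interpolation=cv2.INTER_CUBIC))
```

```text
[(np.float64(55.0), 61), (np.float64(68.0), 61), (np.float64(52.0), 61), (np.float64(67.0), 61), (np.float64(54.0), 61), (np.float64(71.0), 61)]
[]
```

View pics/t2.png

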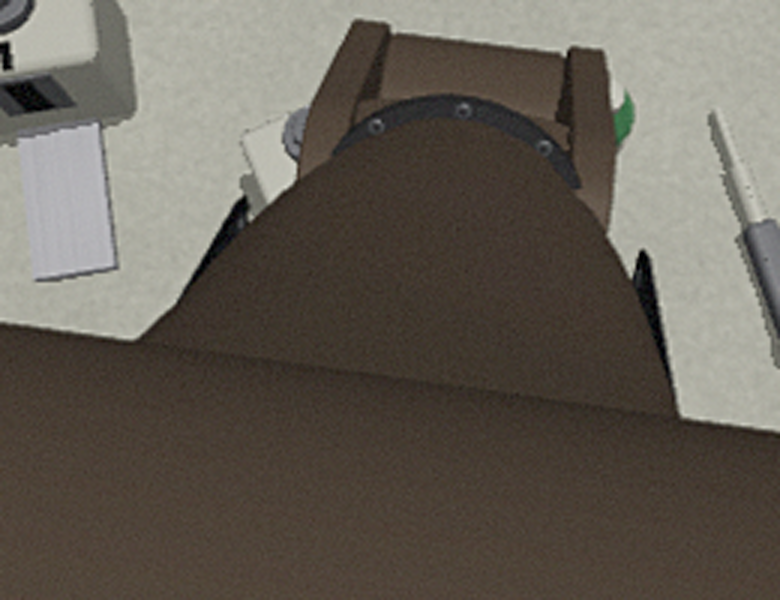

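Emit:
step_arm:
  steps:
    - [[-0.002,-0.005,0,-3],[-0.002,-0.005,0,-3],[-0.0025,-0.005,0,-3],[-0.0025,-0.0045,0,-3],[-0.003,-0.0045,0,-3]]

```text
time: 5.78
tool_pos: [0.561, -0.0305, 0.1327]
eef_rot: [[0.619, 0.785, 0.001], [0.785, -0.619, -0.0], [0.001, 0.001, -1.0]]
force: [1.6, 0.1, 0.0]
gripper_width: 0.0005
grip_force: 0.6
```

Emit:
step_arm:
  steps:
    - [[-0.003,-0.0045,0,-3],[-0.003,-0.004,0,-3],[-0.0035,-0.004,0,-3],[-0.0035,-0.004,0,-3],[-0.004,-0.0035,0,-3]]

```text
time: 6.2
tool_pos: [0.5439, -0.0506, 0.1326]
eef_rot: [[0.802, 0.598, 0.001], [0.598, -0.802, -0.0], [0.001, 0.001, -1.0]]
force: [1.0, -0.1, 0.4]
gripper_width: 0.0002
grip_force: 0.6
```

Emit:
step_arm:
  steps:
    - [[-0.003,-0.0025,0,-2],[-0.003,-0.002,0,-2],[-0.003,-0.002,0,-2],[-0.0015,-0.001,0,-1],[-0.0015,-0.001,0,-1]]

```text
time: 6.62
tool_pos: [0.5318, -0.059, 0.1326]
eef_rot: [[0.876, 0.481, 0.001], [0.481, -0.876, -0.0], [0.001, 0.001, -1.0]]
force: [0.8, -0.2, 0.4]
gripper_width: 0.0002
grip_force: 0.5
```

Run:
```python
from h import *
i,p,d=cap("wrist"); cv2.imwrite("pics/w3.png",p)
print(proj(i,(.4784,.0181,.076)),get_obs()["tool_pos"])
```

```text
[141.25744535 281.85046844] [ 0.53154897 -0.05910284  0.13249884]
```

View pics/w3.png

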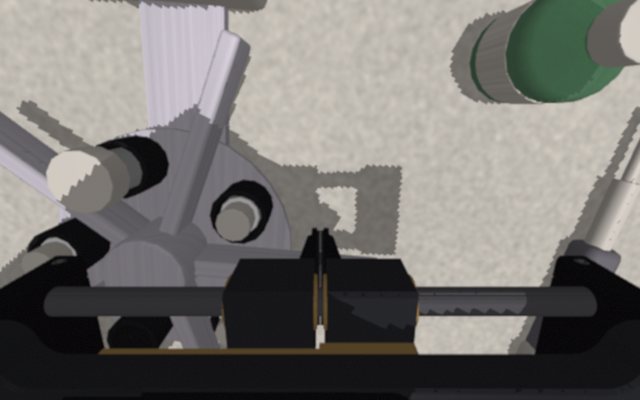

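The wrist view shows the tall vial's cap at about (80,180), the arm just ahead of it with its end at (235,40), the bar under the wheel at the top left, and the bottle clear of the gripper.

```bash
cat > m.py <<'E'
from h import *
def az(i,u,v,z,h=np.array([.4784,.0181])):
    p=atz(i,(u,v),z)[:2];r=p-h;return p.round(4),np.hypot(*r).round(4),np.degrees(np.arctan2(r[1],r[0])).round(1)
E
python3 - <<'E'
from m import *
i=imaging.camera_info("wrist")
print("armend",az(i,234,34,.062),"cap",az(i,80,181,.089),"short cap",az(i,238,218,.073))
o=get_obs();r=o["tool_pos"][:2]-np.array([.4784,.0181]);a=np.degrees(np.arctan2(r[1],r[0]));rr=np.hypot(*r);print(rr,"arm est",a-np.degrees(np.arcsin(.015/rr)))
E
```

```text
armend (array([0.6099, 0.0285]), np.float64(0.1319), np.float64(4.5)) cap (array([0.5234, 0.0551]), np.float64(0.0583), np.float64(39.4)) short cap (array([ 0.5336, -0.0114]), np.float64(0.0626), np.float64(-28.1))
0.09372881865235821 arm est -64.66419625362552
```

Emit:
step_arm:
  steps:
    - [[-0.0015,-0.001,0,-1],[-0.0015,-0.001,0,-1],[-0.0015,-0.001,0,-1],[-0.0015,-0.001,0,-1],[-0.0015,-0.001,0,-1]]

```text
time: 7.08
tool_pos: [0.5239, -0.064, 0.1322]
eef_rot: [[0.916, 0.401, -0.0], [0.401, -0.916, 0.0], [-0.0, -0.0, -1.0]]
force: [0.8, 0.4, -0.7]
gripper_width: 0.0006
grip_force: 0.5
```

Emit:
step_arm:
  steps:
    - [[-0.0015,-0.001,0,-1],[-0.0015,-0.0005,0,-1],[-0.0015,-0.0005,0,-1],[-0.0015,-0.0005,0,-1],[-0.001,0,0,0]]

```text
time: 7.5
tool_pos: [0.517, -0.0667, 0.1323]
eef_rot: [[0.942, 0.336, 0.0], [0.336, -0.942, -0.0], [0.0, 0.0, -1.0]]
force: [1.7, -1.2, -0.9]
gripper_width: 0.0005
grip_force: 0.5
```

Run:
```python
from m import *
i,p,d=cap("wrist"); cv2.imwrite("pics/w4.png",p); np.save("w4d.npy",d)
for t in ("tall_vial","spoke_end","carousel"): print(t,[(np.round(r["xy"],1).tolist(),round(r["conf"],2)) for r in imaging.recognise(t,"wrist")+imaging.place_of(t,"wrist")])
# arm tops / cap from depth: pixels at z band -> world
vv,uu=np.mgrid[0:400,0:640]; o,_=ray(i,(0,0)); V=np.array(i["view"]);R=V[:3,:3]
c=np.stack([(uu-i["cx"])/i["fx"],-(vv-i["cy"])/i["fy"],-np.ones_like(uu,float)],-1)
W=o+(c@R)*d[...,None]
r=np.hypot(W[...,0]-.4784,W[...,1]-.0181); a=np.degrees(np.arctan2(W[...,1]-.0181,W[...,0]-.4784))
m=(d>0)&(vv<225)&(abs(W[...,2]-.062)<.006)&(r>.085)&(r<.132)&(a>-40)&(a<70)
b=(d>0)&(vv<225)&(W[...,2]>.080)&(W[...,2]<.095)&(r<.08)
print("arm px",m.sum(),np.median(a[m]),np.percentile(a[m],[5,95]))
print("cap px",b.sum(),np.median(W[b],0),[ (W[b][:,k].min()+W[b][:,k].max())/2 for k in (0,1)])
print(get_obs()["tool_pos"])
```

```text
tall_vial [([94.3, 172.3], 0.63), ([144.6, 159.3], 0.8)]
spoke_end [([175.0, 210.4], 0.56), ([223.4, 330.9], 0.23), ([248.8, 202.0], 0.57)]
carousel [([175.7, 213.2], 0.69), ([180.4, 239.7], 0.62)]
arm px 3102 -4.552982647744367 [-7.52172642 65.20764605]
cap px 4091 [0.53115106 0.04497077 0.08942553] [np.float64(0.5293915810657317), np.float64(0.04694296393469359)]
[ 0.51705548 -0.0664657   0.1322299 ]
```

View pics/w4.png

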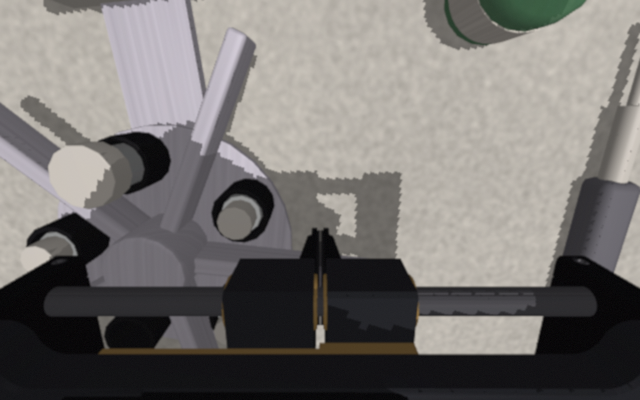

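Emit:
step_arm:
  steps:
    - [[-0.0015,-0.0005,0,-1],[-0.0015,-0.0005,0,-1],[-0.0015,-0.0005,0,-1],[-0.0015,-0.0005,0,-1],[0,0,0,0]]

```text
time: 8.27
tool_pos: [0.5108, -0.0686, 0.1323]
eef_rot: [[0.963, 0.27, -0.0], [0.27, -0.963, -0.0], [-0.0, -0.0, -1.0]]
force: [0.6, -0.3, -0.5]
gripper_width: -0.0001
grip_force: 0.1
```

```bash
cat > w.py <<'E'
from m import *
def meas(amin=-60):
    i,p,d=cap("wrist"); vv,uu=np.mgrid[0:400,0:640]; o,_=ray(i,(0,0)); R=np.array(i["view"])[:3,:3]
    c=np.stack([(uu-i["cx"])/i["fx"],-(vv-i["cy"])/i["fy"],-np.ones_like(uu,float)],-1)
    W=o+(c@R)*d[...,None]; X=W[...,0]-.4784;Y=W[...,1]-.0181;Z=W[...,2]
    r=np.hypot(X,Y);a=np.degrees(np.arctan2(Y,X))
    g=(d>0)&(vv<225)
    # arm tops only: points within 1.5mm of the top
    for lo in range(-90,90,1):
        pass
    m=g&(Z>.059)&(Z<.066)&(r>.09)&(r<.128)
    H,e=np.histogram(a[m],np.arange(-180,181,1)); 
    k=np.argsort(H)[::-1][:1]
    for kk in k:
        s=m&(abs(a-e[kk])<6); pts=np.stack([X[s],Y[s]],1); l=cv2.fitLine(pts.astype(np.float32),cv2.DIST_HUBER,0,.01,.01).ravel(); print("arm",s.sum(),np.median(a[s]).round(2),"line dir",np.degrees(np.arctan2(l[1],l[0])).round(1), "offset",(l[0]*l[3]-l[1]*l[2]).round(4))
    b=g&(Z>.082)&(Z<.093)&(r<.085)
    if b.sum()>50:
        ce,_=cv2.minEnclosingCircle(np.stack([X[b],Y[b]],1).astype(np.float32)); print("cap",b.sum(),np.round(ce,4),_,np.degrees(np.arctan2(ce[1],ce[0])).round(1))
    return i,p,d,W
if __name__=="__main__":
    meas(); print(get_obs()["tool_pos"],get_obs()["force"])
E
python3 w.py
```

```text
arm 1832 -9.27 line dir -9.5 offset 0.0005
cap 3929 [0.0526 0.0249] 0.015244715847074986 25.3
[ 0.51088947 -0.06860912  0.13227262] [-0.31030368 -0.95625325 -0.11993859]
```

Emit:
step_arm:
  steps:
    - [[0.003,0.001,0,0],[0.004,0.002,0,0],[0.006,0.002,0,0],[0,0,0.02,0],[0,0,0.035,0]]

```text
time: 8.73
tool_pos: [0.5238, -0.063, 0.1853]
eef_rot: [[0.962, 0.272, -0.006], [0.272, -0.962, 0.001], [-0.005, -0.003, -1.0]]
force: [-0.5, 0.9, -0.4]
gripper_width: 0.0005
grip_force: 0.0
```

Emit:
step_arm:
  steps:
    - [[0,0,0.03,0],[-0.02,0,0.03,0],[-0.02,0,0.03,0],[-0.015,0,0,0],[0,0,0,0]]

```text
time: 9.15
tool_pos: [0.4678, -0.0631, 0.2789]
eef_rot: [[0.962, 0.272, 0.002], [0.272, -0.962, -0.001], [0.002, 0.001, -1.0]]
force: [1.2, -0.4, -0.3]
gripper_width: 0.0002
grip_force: 0.0
```

Run:
```python
from w import *
i,p,d,W=meas(); cv2.imwrite("pics/w5.png",p); np.save("W5.npy",W)
print(get_obs()["tool_pos"], proj(i,(.4784,.0181,.076)), proj(i,(.6537,.0957,.11)))
for t in ("start_top","reader_window","tall_vial"): print(t,[(np.round(r["xy"],1).tolist(),round(r["conf"],2)) for r in imaging.place_of(t,"wrist")])
```

```text
arm 542 -8.93 line dir -9.2 offset 0.0006
cap 1015 [0.0527 0.0253] 0.014631565660238266 25.6
[ 0.46888056 -0.0633385   0.27804419] [238.0542876  157.23971427] [ 163.75821082 -121.42707917]
start_top []
reader_window []
tall_vial [([233.3, 93.7], 0.58), ([100.5, 123.4], 0.58)]
```

View pics/w5.png

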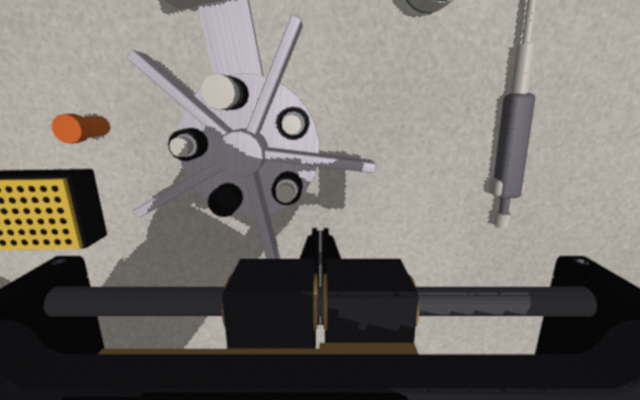

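Emit:
step_arm:
  steps:
    - [[0.011,0.008,0.002,7],[0.011,0.008,0.002,7],[0.011,0.008,0.002,7],[0.011,0.008,0.002,7],[0.011,0.008,0.002,7]]

```text
time: 9.77
tool_pos: [0.5254, -0.023, 0.2862]
eef_rot: [[0.628, 0.778, -0.002], [0.778, -0.628, 0.0], [-0.001, -0.001, -1.0]]
force: [-0.1, 0.2, 0.5]
gripper_width: 0.0004
grip_force: 0.0
```

Emit:
step_arm:
  steps:
    - [[0.011,0.008,0.002,7],[0.011,0.008,0.002,7],[0.011,0.008,0.002,7],[0.011,0.008,0.002,7],[0,0,0,7]]

```text
time: 10.18
tool_pos: [0.5704, 0.0096, 0.2941]
eef_rot: [[0.067, 0.998, -0.001], [0.998, -0.067, 0.0], [0.0, -0.001, -1.0]]
force: [0.2, -0.1, 0.2]
gripper_width: 0.0007
grip_force: 0.0
```

Emit:
step_arm:
  steps:
    - [[0,0,0,0],[0,0,0,0],[0,0,0,0],[0,0,0,0],[0,0,0,0]]

```text
time: 10.6
tool_pos: [0.5681, 0.0083, 0.2952]
eef_rot: [[0.076, 0.997, -0.0], [0.997, -0.076, 0.0], [0.0, -0.0, -1.0]]
force: [0.5, -0.2, -0.5]
gripper_width: 0.0004
grip_force: 0.0
```

Run:
```python
from w import *
i,p,d,W=meas(); cv2.imwrite("pics/w6.png",p); np.save("W6.npy",W)
o=get_obs();print(o["tool_pos"],proj(i,(.4784,.0181,.076)))
g=(d>0)&(np.arange(400)[:,None]<225)&(W[...,0]<.75)&(W[...,1]<.2)
h=np.array([.4784,.0181])
# hub from depth
s=g&(abs(W[...,2]-.076)<.004)&(np.hypot(W[...,0]-h[0],W[...,1]-h[1])<.03)
c,r=cv2.minEnclosingCircle(W[s][:,:2].astype(np.float32)*1000);print("hub mm",c,r)
# reader top
s=g&(abs(W[...,2]-.09)<.006)&(np.hypot(W[...,0]-h[0],W[...,1]-h[1])>.12)
pts=W[s][:,:2].astype(np.float32)*1000; print("reader top",s.sum(),cv2.minAreaRect(pts))
s=g&(W[...,2]>.100)&(W[...,2]<.13)&(W[...,0]>.6)
print("button z",np.percentile(W[s][:,2],[5,30,50,70,95]).round(4))
s=g&(W[...,2]>.108)&(W[...,2]<.13)&(W[...,0]>.6)
c,r=cv2.minEnclosingCircle(W[s][:,:2].astype(np.float32)*1000);print("button mm",c,r)
```

```text
arm 454 61.65 line dir 63.0 offset -0.0026
cap 750 [0.0525 0.0258] 0.014561127871274948 26.2
[0.5680475  0.00826723 0.29523656] [228.47974571 182.8104526 ]
hub mm (480.89703369140625, 18.727872848510742) 21.841007232666016
reader top 7160 ((643.6019287109375, 93.27447509765625), (71.63601684570312, 100.04875183105469), 24.54036521911621)
button z [0.1014 0.1025 0.1033 0.1118 0.1132]
button mm (651.0654907226562, 96.77029418945312) 12.864420890808105
```

View pics/w6.png

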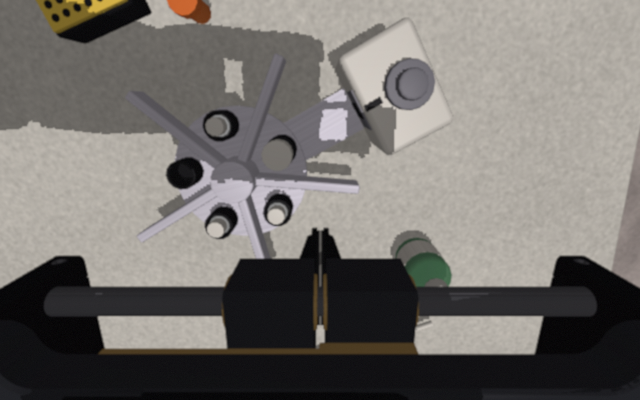

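The wrist view now shows both the wheel and the reader. The hub is at (230,182), the tall cap at (280,152), the reader's line at (373,103) and the button at (411,84).

The reader's top fits 71.6 x 100 mm at azimuth 24.5°, and the button lies 187 mm from the axis. Both match the description. The vial is at about 26.5°, so it needs roughly 2° more.

Emit:
step_arm:
  steps:
    - [[-0.009,-0.014,0,-7],[-0.009,-0.014,0,-7],[-0.009,-0.014,0,-7],[-0.009,-0.014,0,-7],[-0.008,-0.015,0,-7]]

```text
time: 11.07
tool_pos: [0.5235, -0.0631, 0.2954]
eef_rot: [[0.638, 0.77, 0.0], [0.77, -0.638, -0.0], [0.0, 0.0, -1.0]]
force: [0.7, 0.1, -0.2]
gripper_width: 0.0006
grip_force: 0.0
```

Emit:
step_arm:
  steps:
    - [[0,0,0,-7],[0,0,0,-7],[0,0,-0.02,-7],[0,0,-0.02,-7],[0,0,0,-7]]

```text
time: 11.48
tool_pos: [0.523, -0.0625, 0.2525]
eef_rot: [[0.964, 0.264, -0.004], [0.264, -0.964, 0.001], [-0.003, -0.002, -1.0]]
force: [0.1, 0.6, 0.6]
gripper_width: 0.0006
grip_force: 0.0
```

Emit:
step_arm:
  steps:
    - [[0,0,0,0],[0,0,0,0],[0,0,0,0],[0,0,0,0],[0,0,0,0]]

```text
time: 11.9
tool_pos: [0.5242, -0.0626, 0.2557]
eef_rot: [[0.962, 0.273, 0.001], [0.273, -0.962, -0.0], [0.001, 0.001, -1.0]]
force: [-0.1, -0.3, 0.2]
gripper_width: 0.0004
grip_force: 0.0
```

Emit:
step_arm:
  steps:
    - [[0,0,-0.03,0],[0,0,-0.03,0],[0,0,-0.03,0],[0,0,-0.02,0],[0,0,-0.013,0]]

```text
time: 12.32
tool_pos: [0.5236, -0.0625, 0.1304]
eef_rot: [[0.962, 0.272, -0.002], [0.272, -0.962, 0.0], [-0.002, -0.001, -1.0]]
force: [0.1, -0.2, -1.2]
gripper_width: 0.0002
grip_force: 0.0
```

Emit:
step_arm:
  steps:
    - [[-0.004,-0.001,0,-1],[-0.004,-0.001,0,-1],[-0.003,-0.001,0,-1],[-0.002,0,0,-1],[-0.001,0,0,-1]]

```text
time: 12.73
tool_pos: [0.51, -0.0657, 0.1333]
eef_rot: [[0.983, 0.185, 0.002], [0.185, -0.983, -0.001], [0.001, 0.001, -1.0]]
force: [-0.1, 0.1, -0.1]
gripper_width: 0.0
grip_force: 0.0
```

Emit:
step_arm:
  steps:
    - [[-0.001,0,0,-1],[-0.001,0,0,-1],[-0.001,0,0,0],[-0.001,0,0,0],[0,0,0,0]]

```text
time: 13.15
tool_pos: [0.506, -0.0655, 0.1323]
eef_rot: [[0.988, 0.152, 0.0], [0.152, -0.988, -0.0], [-0.0, 0.0, -1.0]]
force: [1.1, 0.3, 0.7]
gripper_width: 0.0004
grip_force: 0.3
```

```bash
sed -i 's/\.4784/.4809/g;s/\.0181/.0187/g' w.py m.py; python3 w.py
```

```text
arm 1818 -12.44 line dir -11.7 offset -0.0013
cap 3761 [0.0514 0.0225] 0.015360943973064423 23.7
[ 0.50603569 -0.06550951  0.13227745] [0.50157018 0.28866555 0.709165  ]
```

Emit:
step_arm:
  steps:
    - [[0.003,0,0,0],[0.004,0.001,0,0],[0.006,0.002,0,0],[0,0,0.02,0],[0,0,0.035,0]]

```text
time: 13.62
tool_pos: [0.5187, -0.0621, 0.1852]
eef_rot: [[0.988, 0.152, -0.006], [0.152, -0.988, 0.001], [-0.006, -0.002, -1.0]]
force: [0.3, 0.4, -0.3]
gripper_width: 0.0007
grip_force: 0.0
```

Emit:
step_arm:
  steps:
    - [[0,0,0.03,7],[0,0,0.03,7],[0.01,0.014,0.03,7],[0.01,0.014,0.015,7],[0.01,0.014,0,7]]

```text
time: 14.03
tool_pos: [0.5506, -0.02, 0.2962]
eef_rot: [[0.719, 0.695, 0.006], [0.695, -0.719, -0.001], [0.004, 0.005, -1.0]]
force: [0.4, 0.7, -0.4]
gripper_width: 0.0002
grip_force: 0.0
```

Emit:
step_arm:
  steps:
    - [[0.01,0.014,0,7],[0.01,0.014,0,7],[0,0,0,7],[0,0,0,7],[0,0,0,7]]

```text
time: 14.45
tool_pos: [0.5695, 0.0081, 0.2921]
eef_rot: [[0.188, 0.982, -0.0], [0.982, -0.188, 0.0], [-0.0, -0.0, -1.0]]
force: [-0.2, 1.1, -0.1]
gripper_width: 0.0007
grip_force: 0.0
```

Emit:
step_arm:
  steps:
    - [[0,0,0,0],[0,0,0,0],[0,0,0,0],[0,0,0,0],[0,0,0,0]]

```text
time: 14.87
tool_pos: [0.5691, 0.0074, 0.2923]
eef_rot: [[0.197, 0.98, 0.0], [0.98, -0.197, -0.0], [-0.0, 0.0, -1.0]]
force: [-0.1, 0.6, -0.1]
gripper_width: -0.0001
grip_force: 0.0
```

```bash
cat > f.py <<'E'
from w import *
for n in range(2):
    i,p,d,W=meas(); cv2.imwrite("pics/w7.png",p)
    g=(d>0)&(np.arange(400)[:,None]<225)&(W[...,0]<.75)&(W[...,1]<.2)
    R=np.hypot(W[...,0]-.4809,W[...,1]-.0187)
    def circ(s): c,r=cv2.minEnclosingCircle(W[s][:,:2].astype(np.float32)*1000); return np.array(c),r
    hub,r1=circ(g&(abs(W[...,2]-.076)<.004)&(R<.03))
    cap_,r2=circ(g&(W[...,2]>.083)&(W[...,2]<.094)&(R<.085))
    bt,r3=circ(g&(W[...,2]>.108)&(W[...,2]<.13)&(W[...,0]>.6))
    rc=cv2.minAreaRect(W[g&(abs(W[...,2]-.09)<.006)&(R>.12)][:,:2].astype(np.float32)*1000)
    A=lambda v:np.degrees(np.arctan2(v[1],v[0])).round(2)
    print("hub",hub,r1,"cap",cap_,r2,"az",A(cap_-hub),"rd",A(np.array(rc[0])-hub),rc,"bt",bt,r3,A(bt-hub))
print(get_obs()["tool_pos"])
E
python3 f.py
```

```text
arm 417 131.75 line dir -47.8 offset 0.0006
cap 757 [0.0511 0.023 ] 0.014592880383133888 24.2
hub [481.27142334  19.06731987] 21.95620346069336 cap [531.99450684  41.70562363] 14.492958068847656 az 24.05 rd 24.57 ((643.6198120117188, 93.2930908203125), (71.67150115966797, 99.96954345703125), 24.543563842773438) bt [651.34222412  96.84874725] 12.899833679199219 24.58
arm 421 131.8 line dir -47.4 offset 0.0013
cap 760 [0.051  0.0228] 0.014597794972360134 24.1
hub [481.17996216  18.77079964] 21.791414260864258 cap [531.87890625  41.42695618] 14.491089820861816 az 24.08 rd 24.65 ((643.6253662109375, 93.32792663574219), (71.44013214111328, 99.95262908935547), 24.594083786010742) bt [651.25708008  96.73027802] 12.852510452270508 24.63
[0.56912028 0.00740745 0.2922918 ]
```

The vial is within about 0.5° (0.5 mm) of the centre line and at rest. Next I press the button.

Emit:
step_arm:
  steps:
    - [[0.02,0.022,0,0],[0.02,0.022,0,0],[0.02,0.022,0,0],[0.02,0.022,0,0],[0.002,0.001,0,0]]

```text
time: 15.38
tool_pos: [0.6532, 0.0995, 0.2918]
eef_rot: [[0.194, 0.981, 0.001], [0.981, -0.194, 0.001], [0.001, 0.001, -1.0]]
force: [0.0, -0.3, -0.3]
gripper_width: 0.0003
grip_force: 0.0
```

Emit:
step_arm:
  steps:
    - [[0,0,-0.03,0],[0,0,-0.03,0],[0,0,-0.02,0],[0,0,-0.01,0],[0,0,0,0]]

```text
time: 15.8
tool_pos: [0.6505, 0.0962, 0.2002]
eef_rot: [[0.196, 0.981, -0.004], [0.981, -0.196, -0.0], [-0.001, -0.003, -1.0]]
force: [0.2, 0.8, -0.3]
gripper_width: 0.0003
grip_force: 0.0
```

Emit:
step_arm:
  steps:
    - [[0,0,-0.004,0],[0,0,-0.004,0],[0,0,-0.003,0],[0,0,-0.002,0],[0,0,0,0]]

```text
time: 16.22
tool_pos: [0.6513, 0.0964, 0.1896]
eef_rot: [[0.195, 0.981, 0.001], [0.981, -0.195, -0.0], [0.0, 0.001, -1.0]]
force: [-0.4, 0.1, 1.6]
gripper_width: 0.0004
grip_force: 0.6
```

Contact at TCP height of about 0.190. I'll press on in small steps to the stop.

Emit:
step_arm:
  steps:
    - [[0,0,-0.001,0],[0,0,-0.001,0],[0,0,-0.001,0],[0,0,-0.001,0],[0,0,-0.001,0]]

```text
time: 16.63
tool_pos: [0.6513, 0.0964, 0.1845]
eef_rot: [[0.195, 0.981, 0.001], [0.981, -0.195, -0.0], [0.0, 0.001, -1.0]]
force: [-0.3, -1.8, 4.0]
gripper_width: 0.0003
grip_force: 1.8
```

Emit:
step_arm:
  steps:
    - [[0,0,-0.001,0],[0,0,-0.0005,0],[0,0,0,0],[0,0,0,0],[0,0,0,0]]

```text
time: 17.05
tool_pos: [0.6513, 0.0964, 0.1838]
eef_rot: [[0.195, 0.981, 0.001], [0.981, -0.195, -0.0], [0.0, 0.001, -1.0]]
force: [-1.8, -1.0, 11.2]
gripper_width: 0.0005
grip_force: 5.5
```

The force rose to 11 N with the motion stalled, so the button is at its stop. Now I let go and check.

Emit:
step_arm:
  steps:
    - [[0,0,0.003,0],[0,0,0.006,0],[0,0,0.02,0],[0,0,0.03,0],[0,0,0.04,0]]

```text
time: 17.47
tool_pos: [0.6502, 0.0964, 0.2804]
eef_rot: [[0.195, 0.981, -0.006], [0.981, -0.195, -0.0], [-0.001, -0.005, -1.0]]
force: [0.5, -1.3, -0.6]
gripper_width: 0.0007
grip_force: 0.0
```

Emit:
step_arm:
  steps:
    - [[-0.02,-0.022,0,0],[-0.02,-0.022,0,0],[-0.02,-0.022,0,0],[-0.02,-0.022,0,0],[0,0,0,0]]

```text
time: 17.88
tool_pos: [0.5682, 0.006, 0.2819]
eef_rot: [[0.197, 0.98, -0.002], [0.98, -0.197, -0.0], [-0.001, -0.002, -1.0]]
force: [-0.4, 0.0, 0.3]
gripper_width: 0.0003
grip_force: 0.0
```

Emit:
step_arm:
  steps:
    - [[0,0,0,0],[0,0,0,0],[0,0,0,0],[0,0,0,0],[0,0,0,0]]

```text
time: 18.3
tool_pos: [0.5714, 0.009, 0.2815]
eef_rot: [[0.194, 0.981, -0.0], [0.981, -0.194, 0.0], [-0.0, -0.0, -1.0]]
force: [0.4, 0.1, 0.5]
gripper_width: 0.0006
grip_force: 0.0
```

```bash
python3 f.py
```

```text
arm 485 60.01 line dir 60.2 offset -0.0004
cap 809 [0.0511 0.0229] 0.01451139897108078 24.2
hub [481.06356812  18.94989777] 21.740816116333008 cap [531.9744873   41.62760162] 14.411482810974121 az 24.01 rd 24.58 ((643.599365234375, 93.29383850097656), (71.39590454101562, 100.13097381591797), 24.37822151184082) bt [651.52337646  96.83764648] 13.052908897399902 24.56
arm 488 59.99 line dir 60.3 offset -0.0007
cap 813 [0.0509 0.0232] 0.014625253155827522 24.5
hub [481.05541992  18.95688057] 21.935319900512695 cap [531.86004639  41.83726501] 14.5285062789917 az 24.24 rd 24.54 ((643.66455078125, 93.20964813232422), (71.53130340576172, 99.97265625), 24.703109741210938) bt [651.37091064  96.89096069] 12.915915489196777 24.59
[0.5713046  0.00887286 0.28154442]
```

The vial is still on the centre line, the button is back up and the arm is clear.

```bash
python3 -c "
from h import *
print(ticket.sign_off())"
```

```text
the job is handed in; nothing more can be done
None
```

The tall vial stands at rest in front of the smaller reader's window, about 0.5° (0.5 mm) off its centre line as measured; the button was then pressed to its stop and released, and the job is handed in at about 18 s of the 72 s limit (no verdict came back).

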